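# Tip the tube block over the stop rail onto its base

### The arm

A 6-joint arm with a two-finger parallel gripper is mounted at the origin on the work surface. World frame = base frame: x ahead of the robot, y to its left, z up, the work surface at z = 0. Lengths are in m, angles in degrees, forces in N, time in s.
With the tool pointing down it reaches from about 0.225 to 0.875 m from the base axis. Payload 3.4 kg.
Tool frame: the origin (TCP) lies midway between the tips of the shut fingers; the grasp point (between the pads) lies ctrl.grip_depth behind it (ctrl.grip_depth is the distance from the TCP to the grasp point, in m); z points along the fingers, y is the direction in which the jaws open and shut (so a half turn about z gives the same grasp; the last joint's range is limited). The gripper opens to 85 mm and grips with 20 to 120 N. Pads are 22 mm wide; open, the fingers measure 114 mm over their backs; the gripper's body (76 mm by 85 mm) begins 54 mm behind the grasp point. The pads swing forward as they close: fully open they stand 13 mm farther back than shut.
Start: joints at [-70.646, 15.808, 86.224, -0, 77.962, -6.933], TCP at [0.255, -0.516, 0.231] pointing down, gripper open.
Joint ranges: [-165.64, 165.64], [-43.16, 119.46], [12.63, 154.43], [-67.54, 247.53], [6.08, 155.33], [-154.97, 154.97]. Speed limits (degrees/s): [147.25, 147.25, 180, 180, 180, 180].

### API

Orientations are given as [roll, pitch, yaw] about the fixed x, y, z axes, in that order (R = Rz(yaw) Ry(pitch) Rx(roll)).
In Python, from rig import sensors, imaging, hand_in, ctrl gives the robot as it stands. The module is installed in compiled form; this text tells all that it offers.
- The arm moves only by the tool jog_arm, never from a script. Its arguments are lists of equal length, an entry for each row: "hand": the opening, from -1 (shut) to 1 (fully open), so that 0 is half open; "dp": the shift along the tool's x, y, z each as a share of 0.2 m, from -1 to 1, a list of three; "delta_rot": the turn, a rotation vector about the tool's x, y, z each as a share of pi/2 rad, from -1 to 1, a list of three. In form: {"hand": [hand, ...], "dp": [[tx, ty, tz], ...], "delta_rot": [[rx, ry, rz], ...]}. A call has 1 to 12 rows; each row shifts and turns the commanded pose from where the row before left it, along the tool's axes as they then stand; what a row does not reach is not made up. A row lasts 1/8 s, in which the tool goes at most 62.5 mm and 10.7 degrees, less where a joint would pass 70% of its speed; a pose out of reach is approached as far as the arm can. A call with a number of a shift or a turn outside -1 to 1 is refused whole. A call with a gripper value outside its range is refused whole. The fingers move at their own pace and stop on an object; the grip force is fixed at half the most. Time passes only in rows, so rows that do not move let the fingers close. It gives the time, the measured TCP pose, the force and the opening at its end, in the units of the state.
- sensors.sense(): the state, without advancing time (a new reading comes with each control period).
- imaging.snapshot(name): name is "scene" or "top" or "wrist"; returns a dict with "image" (420x560x3 uint8, blue, green, red), "fx", "fy", "cx", "cy" (pixels), "extrinsics" (4x4, takes a point from camera to world coordinates). Camera axes: x right, y down, z forward; pixel columns grow to the right and rows downward; lengths in m; the calibration is good to about 2 mm. A picture is of the moment at which its call begins. There is no depth.
- hand_in(): hands the job in, once; it reports no verdict.
The state is a dict: "time": time; "q": joint angles; "qd": joint speeds; "tau": joint torques, N m; "position": TCP position; "ee_rot": TCP orientation; "contact_force": force on the tool from outside, world axes, zero at the start; "moment": the same for the moment, N m; "opening": finger opening in m.
Only numpy, scipy, OpenCV 4.12 (cv2) and the standard library are available. Lean on these libraries where they do the work, as an engineer would, in place of code of your own. Each camera call takes 0.05 s, during which the arm holds its last target.

### The job

The white tube block has been left standing on its side on the steel loading plate, short of the low stop rail. Without lifting it, slide it along the plate, still standing, until it is square and snug against the rail and let it stand there a moment; then push it high up so that it tips over the rail and comes to rest flat on its base just past the rail, square to it, with the wells facing up. Do not move the tube rack, the jar or the cap bin.

Things in the scene. Friction and masses are not known exactly. Their poses are not given: they have to be found in the camera images.
- block_center (a point): centre of the loose white plastic tube block (0.5 to 0.7 kg), half-way up. As it starts, standing on a side, it is 70 mm thick along its x, 110 wide along y, 100 tall along z (up). Its +x face is its base and looks at the rail. Pushed above about a third of its height away from the rail it may tip too early. Once tipped, its x points down and its centre is 35 mm above the plate
- block_wells (a point): middle of the block's -x face (110 wide, 100 tall, 35 mm from the block's centre), which is the face to push on: 12 round blind wells, 17 mm across, 40 mm deep, 3 rows of 4 at 27 mm pitch, the top row's centres 77 mm above the underside. Axes as block_center
- block_foot (a point): middle of the block's lower front edge as it stands (21 mm in +x and 50 mm below its centre). From here the base face is cut back by a square step, 14 mm deep in x and 14 mm high, over the whole width: the foot meets the rail and the overhanging base clears its top. At the rail a push of under 10 N near the top tips the block; past the balance point it falls over by itself
- rail_face (a point): fixed stop rail: middle of its near face, looking at the block, at the height of the plate's top. x is level, square to the rail, pointing the way the block must be pushed and tipped; y runs along the rail, z up. Rail 10 mm high, 8 mm thick (x 0 to 8 mm), 200 mm long. Block centre at x = -21 mm when it stands snug against the rail, about +45 to +65 mm once tipped over it
- plate: fixed steel loading plate that carries the rail, level, 4 mm thick; origin on the bench under rail_face, same axes. It reaches from x = -190 to +150 mm and 100 mm to either side in y
- tube_rack: bystander: red tube rack with orange-capped tubes, 192 x 72 mm, 95 mm high, origin under its middle, x along its length; it stands beside the plate, about parallel to it, on the plate's -y side
- jar: bystander: glass jar, 64 mm across, 75 mm high, origin under its middle; it stands past the plate's far end, beyond the rail
- cap_bin: bystander: open grey bin with blue caps, 120 x 90 mm, 50 mm high, origin under its middle; it stands near the plate's starting end on its -y side

How it is judged (in metres and radians):
On the way, in this order (a step that is already met when the one before it is completed fails the run):
1. the block stands upright and square against the stop rail (x of block_center in the frame of rail_face between -0.027 and -0.015 m and angle between block_center's own z axis and vertical below 0.06 rad and angle between the y axis of block_center and the y axis of rail_face, either way round below 0.08 rad and y of block_center in the frame of rail_face between -0.065 and 0.065 m), for 0.2 s.
2. the block lies on its base just past the rail, wells up (angle between block_center's own x axis and vertical above 3.06 rad and x of block_center in the frame of rail_face between 0.03 and 0.09 m and y of block_center in the frame of rail_face between -0.065 and 0.065 m and angle between the y axis of block_center and the y axis of rail_face, either way round below 0.2 rad), for 0.2 s.
At the end, for the whole second after the job is handed in: the block rests flat on its base on the plate (within about 5 degrees), wells up, square to the rail within 0.2 rad, its centre 30 to 90 mm past the rail's near face and within 65 mm of the rail's middle, at rest (all of step 2 and linear speed of block below 0.02 m/s); the robot touches nothing.
It fails at once if the block is lifted (its centre more than 100 mm above the plate) (z of block_center in the frame of rail_face above 0.1 m).
It fails at once if the tube rack is pushed more than 25 mm or knocked over (distance of tube_rack from where it was at the start of the episode above 0.025 m or angle between tube_rack's own z axis and vertical above 0.35 rad).
It fails at once if the jar is pushed more than 25 mm or knocked over (distance of jar from where it was at the start of the episode above 0.025 m or angle between jar's own z axis and vertical above 0.35 rad).
It fails at once if the cap bin is pushed more than 25 mm or knocked over (distance of cap_bin from where it was at the start of the episode above 0.025 m or angle between cap_bin's own z axis and vertical above 0.35 rad).
It also fails if it takes over 38 s, if anything falls off the work surface, if the arm or the gripper's body presses on something with over 40 N, if the wrist force passes 120 N, or if a joint passes its speed limit or range.

## Working session

There is one attempt and no reset: what is moved stays moved. The work goes in short steps, Python scripts to look and compute and a tool call to move; the robot and the scene stay as the last step left them, time stands still between calls to the robot, and variables do not carry over. Pictures are saved under pics/ and viewed, and the job is handed in when it is done.

Besides the shell and the picture viewer there is one more tool, called after "Request:" as name(argument=value, ...), one argument or row to a line, values as JSON. jog_arm: Moves the arm, as the interface text tells. Its arguments: {"type":"object","properties":{"hand":{"type":"array"},"dp":{"type":"array"},"delta_rot":{"type":"array"}},"required":["hand","dp","delta_rot"]}

```bash
mkdir -p pics; python3 - <<'E'
from rig import sensors, imaging, ctrl
import cv2,numpy as np
print(sensors.sense(), ctrl.grip_depth)
for n in ["scene","top","wrist"]:
    s=imaging.snapshot(n); cv2.imwrite(f"pics/{n}0.png",s["image"]); print(n,s["fx"],s["fy"],s["cx"],s["cy"]); print(np.round(s["extrinsics"],4).tolist())
E
```

```text
{'time': 0.0, 'q': array([-7.06466355e+01,  1.58482785e+01,  8.62938231e+01,  6.05444851e-04,
        7.79615968e+01, -6.93282669e+00]), 'qd': array([-0.01444842,  0.01023665, -0.04400614, -0.00124726, -0.00927624,
        0.03496168]), 'tau': array([-1.96439418e-03, -4.16777444e+01, -2.45806396e+01, -1.35016335e-04,
        1.09456366e-02,  9.92377807e-06]), 'position': array([ 0.2544692 , -0.51505588,  0.23044289]), 'ee_rot': array([-1.79897131e+02, -1.31045313e-02,  2.62860526e+01]), 'contact_force': array([0.2918561 , 0.48914322, 0.18037136]), 'moment': array([-0.04383775,  0.01361451,  0.01130337]), 'opening': 0.08526711235538935} 0.0187
scene 398.2484181997322 398.2484181997322 281.7757177398063 208.49823474196234
[[0.0054, 0.8609, -0.5087, 1.0177], [1.0, -0.0071, -0.0015, 0.0564], [-0.0049, -0.5086, -0.861, 0.7592], [0.0, 0.0, 0.0, 1.0]]
top 379.24289230138425 379.24289230138425 276.59348572985425 206.28781762748756
[[0.0226, -0.9976, 0.066, 0.5574], [-0.9997, -0.0222, 0.0068, 0.0521], [-0.0053, -0.0661, -0.9978, 0.9655], [0.0, 0.0, 0.0, 1.0]]
wrist 335.2700208293522 335.2700208293522 283.33603372302565 211.88669311574554
[[0.4429, -0.8464, -0.2958, 0.3308], [-0.8966, -0.4188, -0.1441, -0.4779], [-0.002, 0.329, -0.9443, 0.3736], [0.0, 0.0, 0.0, 1.0]]
```

View pics/scene0.png

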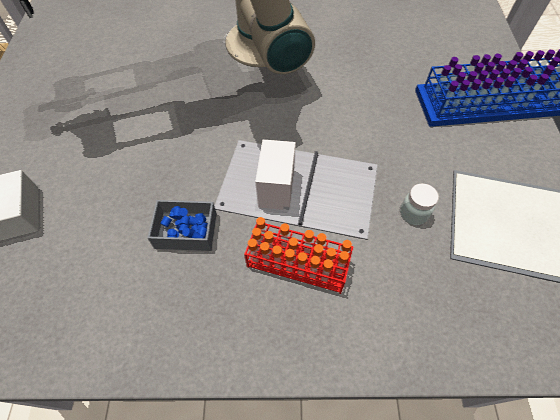

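View pics/top0.png

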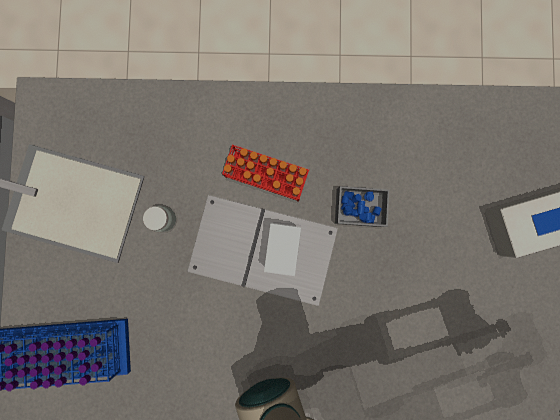

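The scene view shows the white block at (277,172), the rail at (310,185) and the rack at (300,255). In the top view, the block top is at (283,250), the rail runs from (262,209) to (246,287), the bin is at (361,206) and the jar at (156,217). Next I'll zoom in.

```bash
python3 - <<'E'
import cv2
a=cv2.imread("pics/top0.png")[185:315,175:350]; cv2.imwrite("pics/topz.png",cv2.resize(a,None,fx=4.5,fy=4.5,interpolation=cv2.INTER_CUBIC))
a=cv2.imread("pics/scene0.png")[130:250,205:390]; cv2.imwrite("pics/scz.png",cv2.resize(a,None,fx=4.2,fy=4.2,interpolation=cv2.INTER_CUBIC))
E
```

```text
(no output)
```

View pics/topz.png

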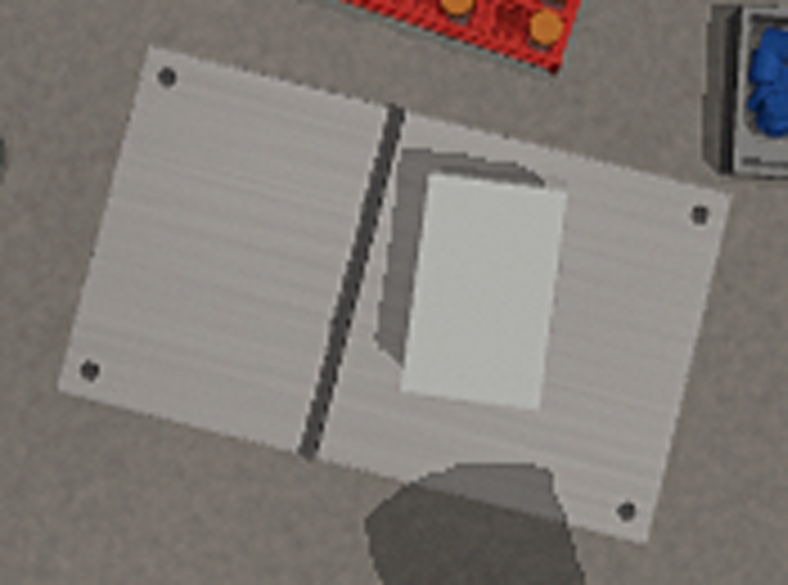

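View pics/scz.png

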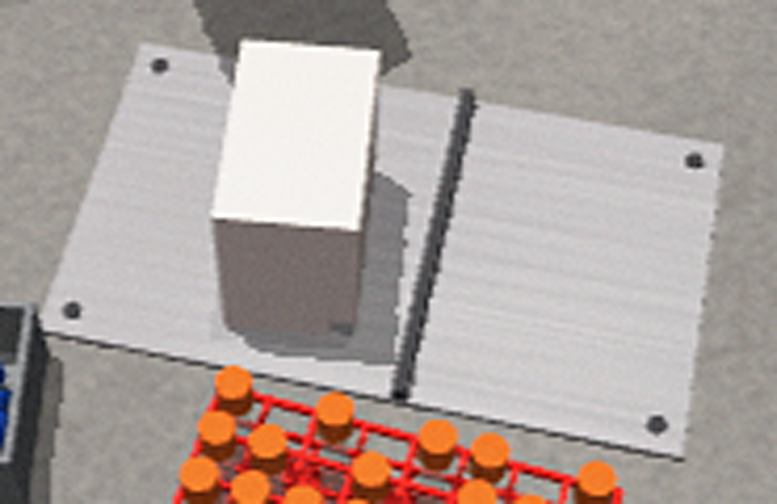

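The zoomed top view shows the plate corners at zoom pixels (150,46), (730,195), (648,543) and (58,390). The block top's corners are at (430,173), (567,190), (541,410) and (401,392). The block is skewed about 8° from the rail.

```bash
cat > h.py <<'E'
import numpy as np,cv2
def ray(s,px,z):
    p=np.atleast_2d(px).astype(float); E=s["extrinsics"]
    d=np.c_[(p[:,0]-s["cx"])/s["fx"],(p[:,1]-s["cy"])/s["fy"],np.ones(len(p))]@E[:3,:3].T
    o=E[:3,3]; return (o+d*((z-o[2])/d[:,2])[:,None])[:,:2]
def whitequad(img,box,thr):
    u0,v0,u1,v1=box; hsv=cv2.cvtColor(img[v0:v1,u0:u1],cv2.COLOR_BGR2HSV)
    m=(hsv[...,2]>thr).astype(np.uint8)
    m=cv2.morphologyEx(m,cv2.MORPH_OPEN,np.ones((3,3)))
    c=max(cv2.findContours(m,cv2.RETR_EXTERNAL,cv2.CHAIN_APPROX_NONE)[0],key=cv2.contourArea)
    r=cv2.minAreaRect(c); return cv2.boxPoints(r)+[u0,v0], r, c[:,0]+[u0,v0]
E
python3 - <<'E'
from rig import imaging
from h import *
t=imaging.snapshot("top")
z=lambda a:np.array(a)/4.5-0.5+0.11+[175,185]
C=ray(t,z([(150,46),(730,195),(648,543),(58,390)]),.004); print("plate corners",C.round(4).tolist())
for i in range(4): print(np.linalg.norm(C[i]-C[(i+1)%4]).round(4), end=' ')
print()
# x dir: from near end(1,2) to far (0,3)
ex=(C[0]+C[3]-C[1]-C[2])/2; ex/=np.linalg.norm(ex)
sd=(C[0]-C[3]+C[1]-C[2]); 
ey=np.array([-ex[1],ex[0]]); print("ex",ex,"yaw",np.degrees(np.arctan2(ex[1],ex[0])),"side angle",np.degrees(np.arctan2(sd[1],sd[0])))
mid=(C.mean(0)); O1=mid+ex*.02; 
R=ray(t,z([(388,107),(300,455)]),.014); print("rail left?",R, )
R2=ray(t,z([(404,109),(318,458)]),.014); print("rail near top edge",R2, "O from plate",O1, "rail near mid x",((R2.mean(0)-O1)@ex))
B=ray(t,z([(430,173),(567,190),(541,410),(401,392)]),.104)
for i in range(4): print(np.linalg.norm(B[i]-B[(i+1)%4]).round(4), end=' ')
bx=(B[0]+B[3]-B[1]-B[2]);print("block yaw",np.degrees(np.arctan2(bx[1],bx[0])))
by=(B[0]+B[1]-B[2]-B[3]);print("side",np.degrees(np.arctan2(by[1],by[0])))
bc=B.mean(0); print("bc",bc,"rail frame",(bc-O1)@ex,(bc-O1)@ey)
for i,n in enumerate(["scene"]):
    s=imaging.snapshot(n); z2=lambda a:np.array(a)/4.2-0.38+[205,130]
    B=ray(s,z2([(240,40),(381,50),(362,229),(211,217)]),.104); C=ray(s,z2([(143,43),(723,145),(684,459),(42,332)]),.004)
    print(B.mean(0),C.mean(0)+ex*.02,[np.linalg.norm(B[i]-B[(i+1)%4]).round(4) for i in range(4)],[np.linalg.norm(C[i]-C[(i+1)%4]).round(4) for i in range(4)])
    b=B[1]+B[2]-B[0]-B[3];print(np.degrees(np.arctan2(b[1],b[0])))
    b=B[1]-B[2]+B[0]-B[3];print(np.degrees(np.arctan2(b[1],b[0])))
    b=C[1]+C[2]-C[0]-C[3];print(np.degrees(np.arctan2(b[1],b[0])))
    Rr=ray(t,z([(700,210)]),0)
# rack, bin, jar
P=ray(t,[(299,201),(232,146),(308,168),(222,172)],.09);print("rack",((P-O1)@np.c_[ex,ey]).round(3))
P=ray(t,[(335,187),(389,186),(386,227),(332,224)],.05);print("bin",P.round(3),((P-O1)@np.c_[ex,ey]).round(3))
P=ray(t,[(156,217)],.075);print("jar",P,((P-O1)@np.c_[ex,ey]).round(3))
E
```

```text
plate corners [[0.6464, 0.2342], [0.5695, -0.0949], [0.3758, -0.0518], [0.4523, 0.279]]
0.338 0.1985 0.3395 0.1992 
ex [0.22631451 0.97405428] yaw 76.9198117477606 side angle -12.768794660246002
rail left? [[0.6141895  0.09810936]
 [0.4209418  0.14176344]]
rail near top edge [[0.61326947 0.08914348]
 [0.41953915 0.13179114]] O from plate [0.51551239 0.11114431] rail near mid x -0.0004575878782401583
0.0696 0.1106 0.0706 0.1104 block yaw 84.14322110980802
side -5.941825178028541
bc [0.51748371 0.0428348 ] rail frame -0.06609103178991199 -0.01737960567865889
[0.51663692 0.0435344 ] [0.5158755  0.11251207] [np.float64(0.0717), np.float64(0.1094), np.float64(0.0719), np.float64(0.1092)] [np.float64(0.3379), np.float64(0.2002), np.float64(0.3368), np.float64(0.2004)]
84.12547230132691
173.96082599355609
76.83375484527812
rack [[-0.076 -0.134]
 [ 0.107 -0.22 ]
 [-0.078 -0.214]
 [ 0.114 -0.155]]
bin [[ 0.668 -0.082]
 [ 0.673 -0.213]
 [ 0.574 -0.206]
 [ 0.578 -0.076]] [[-0.154 -0.192]
 [-0.28  -0.227]
 [-0.296 -0.129]
 [-0.168 -0.103]]
jar [[0.58476901 0.34129206]] [[ 0.24  -0.015]]
```

Request:
jog_arm(
  hand=[0, 0, 0, 0, 0, 0, 0, 0, 0, 0],
  dp=[
    [0, 0, 0],
    [0, 0, 0],
    [0, 0, 0],
    [0, 0, 0],
    [0, 0, 0],
    [0, 0, 0],
    [0, 0, 0],
    [0, 0, 0],
    [0, 0, 0],
    [0, 0, 0],
  ],
  delta_rot=[
    [0, 0, -0.1125],
    [0, 0, -0.1125],
    [0, 0, -0.1125],
    [0, 0, -0.1125],
    [0, 0, -0.1125],
    [0, 0.1, 0],
    [0, 0.1, 0],
    [0, 0.1, 0],
    [0, 0.1, 0],
    [0, 0, 0],
  ],
)

```text
time: 1.5
position: [0.2536, -0.5172, 0.2274]
ee_rot: [-179.8, -36.2, 76.7]
contact_force: [0.4, 0.5, -0.2]
opening: 0.0426
```

```bash
cat >> h.py <<'E'
from scipy.spatial.transform import Rotation as Ro
yaw=np.radians(76.9); ex=np.array([np.cos(yaw),np.sin(yaw),0]); ey=np.array([-ex[1],ex[0],0]); O=np.array([.5157,.1118,.004])
F=np.c_[ex,ey,[0,0,1]]
def st():
    from rig import sensors
    s=sensors.sense(); R=Ro.from_euler('xyz',s["ee_rot"],degrees=True).as_matrix()
    p=F.T@(s["position"]-O); print("t",round(s["time"],2),"railpos",p.round(4),"open",round(s["opening"],4),"F rail",(F.T@s["contact_force"]).round(2))
    A=F.T@R; print("tool axes in rail:\n",A.round(3)); return s,p,A
def go(target):
    s,p,A=st(); d=A.T@(np.array(target)-p); print("total shares",(d/.2).round(3),"mm",np.linalg.norm(d)*1e3); return d
E
python3 -c "
from h import *
go([-.2,-.017,.22])"
```

```text
t 1.5 railpos [-0.672   0.1128  0.2234] open 0.0426 F rail [ 0.55 -0.28 -0.16]
tool axes in rail:
 [[ 0.807 -0.002  0.591]
 [-0.003 -1.     0.001]
 [ 0.591 -0.003 -0.807]]
total shares [1.896 0.644 1.407] mm 489.54397392622286
```

Request:
jog_arm(
  hand=[0, 0, 0, 0, 0, 0, 0, 0, 0, 0, 0],
  dp=[
    [0.19, 0.065, 0.141],
    [0.19, 0.065, 0.141],
    [0.19, 0.065, 0.141],
    [0.19, 0.065, 0.141],
    [0.19, 0.065, 0.141],
    [0.19, 0.065, 0.141],
    [0.19, 0.065, 0.141],
    [0.19, 0.065, 0.141],
    [0.19, 0.065, 0.141],
    [0.19, 0.065, 0.141],
    [0, 0, 0],
  ],
  delta_rot=[
    [0, 0, 0],
    [0, 0, 0],
    [0, 0, 0],
    [0, 0, 0],
    [0, 0, 0],
    [0, 0, 0],
    [0, 0, 0],
    [0, 0, 0],
    [0, 0, 0],
    [0, 0, 0],
    [0, 0, 0],
  ],
)

```text
time: 2.88
position: [0.4879, -0.0801, 0.2279]
ee_rot: [179.8, -35.9, 77.4]
contact_force: [-0.8, -0.6, -0.7]
opening: 0.0426
```

```bash
python3 -c "
from h import *
go([-.155,-.019,.022])
from rig import imaging
for n in ['scene','wrist']: cv2.imwrite('pics/%s1.png'%n,imaging.snapshot(n)['image'])"
```

```text
t 2.88 railpos [-0.1932 -0.0164  0.2239] open 0.0426 F rail [-0.74  0.61 -0.66]
tool axes in rail:
 [[ 0.81   0.006  0.586]
 [ 0.006 -1.     0.001]
 [ 0.586  0.003 -0.81 ]]
total shares [-0.437  0.011  0.93 ] mm 205.47827579792346
```

View pics/wrist1.png

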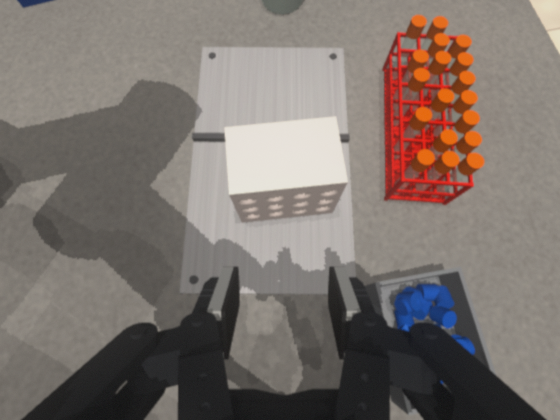

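View pics/scene1.png

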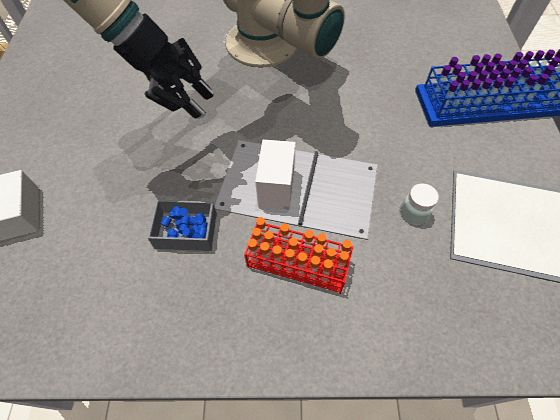

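The wrist view shows the two fingers behind the block's wells face (face at (290,205), fingers at (225,300) and (340,300)). The scene view shows nothing in the way, so I'll descend behind the block.

Request:
jog_arm(
  hand=[0, 0, 0, 0, 0, 0, 0],
  dp=[
    [-0.078, 0.002, 0.162],
    [-0.078, 0.002, 0.162],
    [-0.078, 0.002, 0.162],
    [-0.078, 0.002, 0.162],
    [-0.078, 0.002, 0.162],
    [-0.078, 0.002, 0.16],
    [0, 0, 0],
  ],
  delta_rot=[
    [0, 0, 0],
    [0, 0, 0],
    [0, 0, 0],
    [0, 0, 0],
    [0, 0, 0],
    [0, 0, -0.002],
    [0, 0, 0],
  ],
)

```text
time: 3.85
position: [0.498, -0.0475, 0.0133]
ee_rot: [-179.9, -36.0, 76.9]
contact_force: [-0.2, -0.5, 1.2]
opening: 0.0428
```

```bash
python3 -c "
from h import *
st()
from rig import imaging
for n in ['wrist','scene']: cv2.imwrite('pics/%s2.png'%n,imaging.snapshot(n)['image'])
a=cv2.imread('pics/scene2.png')[90:250,170:390]; cv2.imwrite('pics/scene2z.png',cv2.resize(a,None,fx=3.6,fy=3.6))"
```

```text
t 3.85 railpos [-0.1591 -0.0189  0.0093] open 0.0428 F rail [-0.56  0.03  1.25]
tool axes in rail:
 [[ 0.809  0.002  0.588]
 [ 0.    -1.     0.003]
 [ 0.588 -0.002 -0.809]]
```

View pics/wrist2.png

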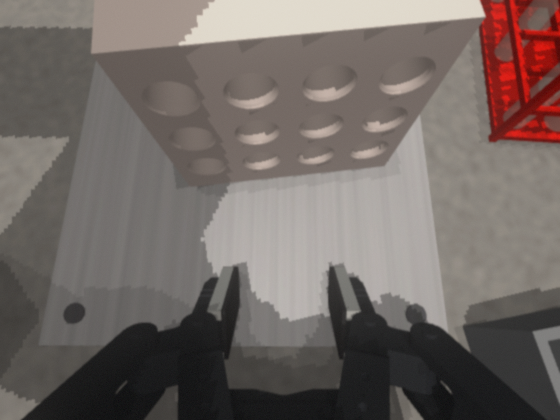

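View pics/scene2z.png

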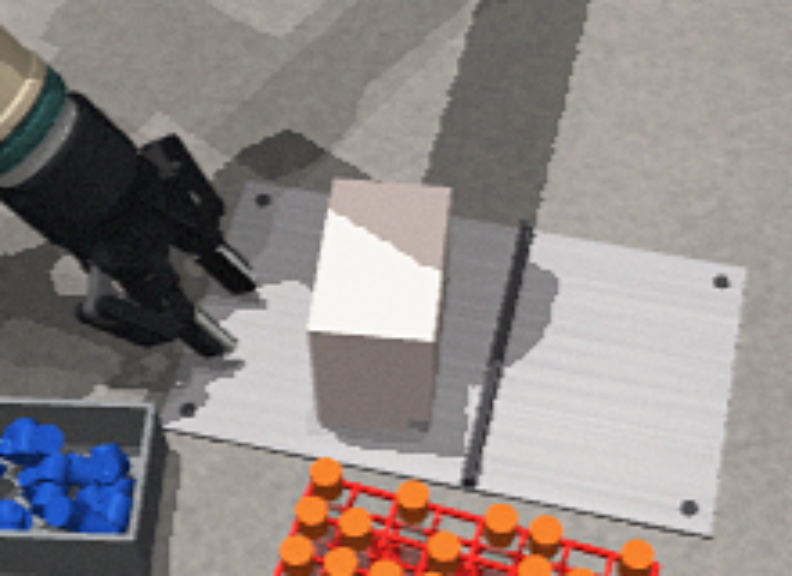

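The fingers are about 50 mm behind the block, straddling the inner well columns. Now I'll push slowly and low.

Request:
jog_arm(
  hand=[0, 0, 0, 0, 0, 0, 0, 0, 0, 0, 0, 0],
  dp=[
    [0.033, 0, 0.006],
    [0.0243, 0, 0.0176],
    [0.0243, 0, 0.0176],
    [0.0243, 0, 0.0176],
    [0.0243, 0, 0.0176],
    [0.0243, 0, 0.0176],
    [0.0243, 0, 0.0176],
    [0.0243, 0, 0.0176],
    [0.0243, 0, 0.0176],
    [0.0243, 0, 0.0176],
    [0.0243, 0, 0.0176],
    [0, 0, 0],
  ],
  delta_rot=[
    [0, 0, 0],
    [0, 0, 0],
    [0, 0, 0],
    [0, 0, 0],
    [0, 0, 0],
    [0, 0, 0],
    [0, 0, 0],
    [0, 0, 0],
    [0, 0, 0],
    [0, 0, 0],
    [0, 0, 0],
    [0, 0, 0],
  ],
)

```text
time: 5.45
position: [0.5144, 0.0176, 0.0176]
ee_rot: [179.9, -36.0, 77.1]
contact_force: [0.4, 0.6, -0.3]
opening: 0.0429
```

```bash
python3 -c "
from h import *
st()
from rig import imaging
for n in ['wrist','scene','top']: cv2.imwrite('pics/%s3.png'%n,imaging.snapshot(n)['image'])
a=cv2.imread('pics/scene3.png')[90:250,170:390]; a=cv2.resize(a,None,fx=2.9,fy=2.9)
b=cv2.imread('pics/top3.png')[170:330,175:350]; b=cv2.resize(b,None,fx=2.9,fy=2.9); cv2.imwrite('pics/c3.png',a); cv2.imwrite('pics/t3.png',b)"
```

```text
t 5.45 railpos [-0.092  -0.0201  0.0136] open 0.0429 F rail [ 0.65 -0.27 -0.31]
tool axes in rail:
 [[ 0.809  0.003  0.588]
 [ 0.003 -1.     0.   ]
 [ 0.588  0.002 -0.809]]
```

View pics/wrist3.png

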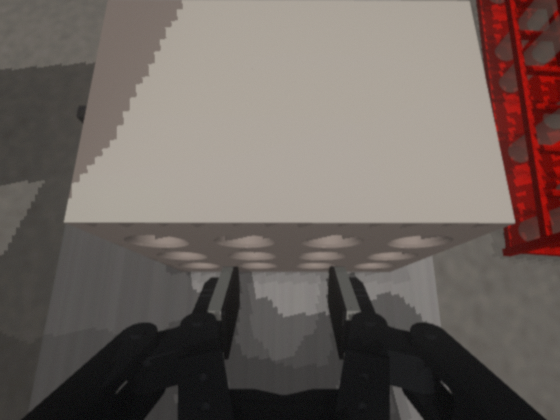

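View pics/c3.png

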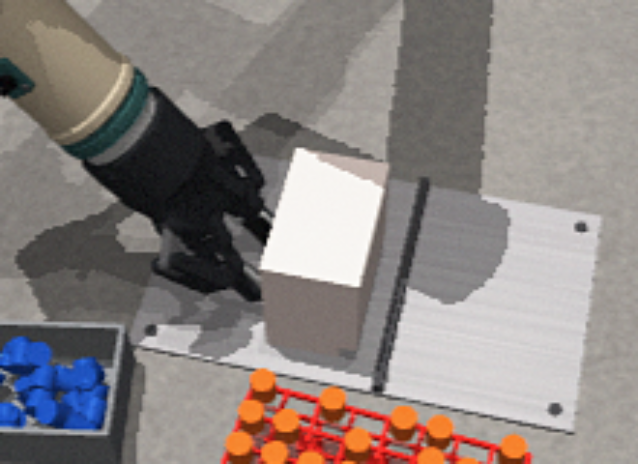

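View pics/t3.png

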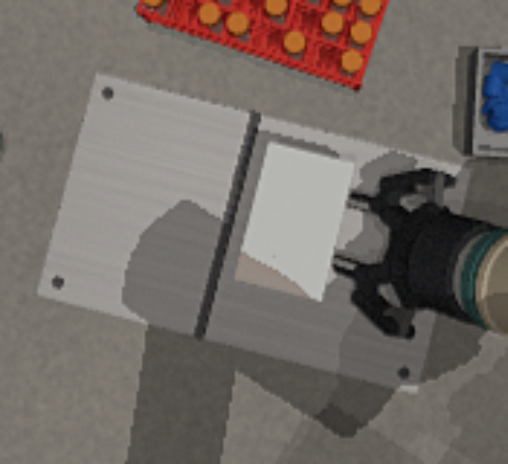

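The block is upright and now square to the fingers. Its top corners in the scene zoom are at (298,148), (388,164), (360,286) and (262,270). I'll measure the gap left.

```bash
python3 -c "
from h import *
from rig import imaging
def rep(s,q,k,o):
    B=ray(s,np.array(q)/k-.35+o,.104); c=(B.mean(0)-O[:2])@F[:2,:2]; a=B[1]+B[2]-B[0]-B[3]; b=B[0]+B[1]-B[2]-B[3]
    f=lambda v:np.degrees(np.arctan2(v[1],v[0]))
    print(c.round(4),f(a)-76.9,f(b)-166.9)
rep(imaging.snapshot('scene'),[(298,148),(388,164),(360,286),(262,270)],2.9,[170,90])
rep(imaging.snapshot('top'),[(355,160),(268,140),(235,281),(321,301)],2.9,[175,170])
"
```

```text
[-0.051  -0.0207] 0.6027311342550661 0.8229395509908386
[-0.0515 -0.0219] 1.4435849752170498 -179.02857100074363
```

Request:
jog_arm(
  hand=[0, 0, 0, 0, 0, 0],
  dp=[
    [0.0203, 0, 0.0147],
    [0.0203, 0, 0.0147],
    [0.0203, 0, 0.0147],
    [0.0203, 0, 0.0147],
    [0.0203, 0, 0.0147],
    [0, 0, 0],
  ],
  delta_rot=[
    [0, 0, 0],
    [0, 0, 0],
    [0, 0, 0],
    [0, 0, 0],
    [0, 0, 0],
    [0, 0, 0],
  ],
)

```text
time: 6.45
position: [0.5197, 0.0423, 0.0177]
ee_rot: [179.9, -36.1, 77.1]
contact_force: [-0.0, -0.0, -0.5]
opening: 0.0423
```

Request:
jog_arm(
  hand=[0, 0, 0],
  dp=[
    [0.0081, 0, 0.0059],
    [0, 0, 0],
    [0, 0, 0],
  ],
  delta_rot=[
    [0, 0, 0],
    [0, 0, 0],
    [0, 0, 0],
  ],
)

```text
time: 6.82
position: [0.5202, 0.0436, 0.0176]
ee_rot: [179.9, -36.0, 77.1]
contact_force: [-0.8, -1.5, 0.3]
opening: 0.0426
```

```bash
python3 -c "
from h import *
st()
from rig import imaging
for n in ['wrist','scene','top']: cv2.imwrite('pics/%s4.png'%n,imaging.snapshot(n)['image'])
a=cv2.imread('pics/scene4.png')[120:240,220:380]; a=cv2.resize(a,None,fx=4.8,fy=4.8)
b=cv2.imread('pics/top4.png')[180:320,175:350]; b=cv2.resize(b,None,fx=4,fy=4); cv2.imwrite('pics/c4.png',a); cv2.imwrite('pics/t4.png',b)"
```

```text
t 6.83 railpos [-0.0654 -0.0198  0.0136] open 0.0426 F rail [-1.65  0.41  0.28]
tool axes in rail:
 [[ 0.809  0.003  0.588]
 [ 0.003 -1.     0.   ]
 [ 0.588  0.002 -0.809]]
```

View pics/c4.png

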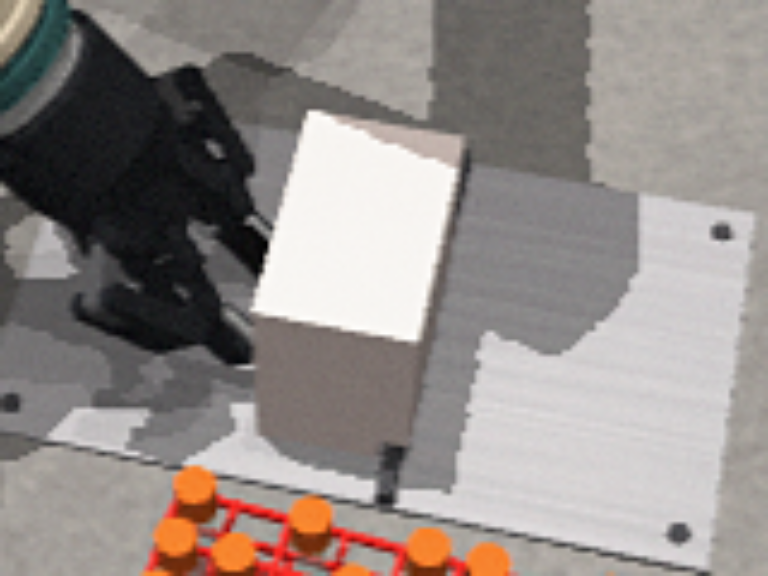

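View pics/t4.png

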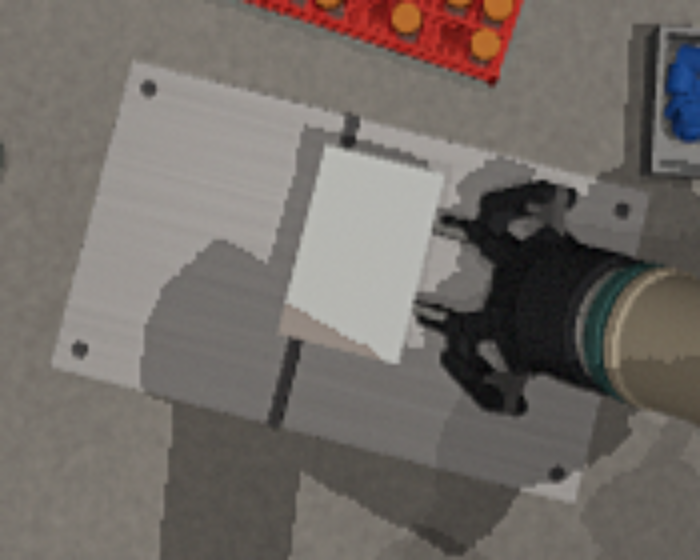

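The block's overhang now reaches over the rail (scene zoom: rail end at (390,470) next to the block's lower corner at (410,450)). It is still upright. I'll measure before creeping further.

```bash
python3 -c "
from h import *
from rig import imaging
def rep(s,q,k,o):
    B=ray(s,np.array(q)/k-.35+o,.104); c=(B.mean(0)-O[:2])@F[:2,:2]; a=B[1]+B[2]-B[0]-B[3]; b=B[0]+B[1]-B[2]-B[3]
    f=lambda v:np.degrees(np.arctan2(v[1],v[0]))
    print(c.round(4),f(a)-76.9,f(b)-166.9)
rep(imaging.snapshot('scene'),[(309,110),(468,137),(418,342),(253,313)],4.8,[220,120])
rep(imaging.snapshot('top'),[(445,173),(325,145),(280,333),(399,363)],4,[175,180])
"
```

```text
[-0.0246 -0.0204] 0.46001210630518585 0.009390811997775472
[-0.0258 -0.0215] 0.8280561326392757 -179.09246519043356
```

Request:
jog_arm(
  hand=[0, 0, 0],
  dp=[
    [0.0061, 0, 0.0044],
    [0, 0, 0],
    [0, 0, 0],
  ],
  delta_rot=[
    [0, 0, 0],
    [0, 0, 0],
    [0, 0, 0],
  ],
)

```text
time: 7.45
position: [0.5207, 0.0447, 0.0176]
ee_rot: [179.8, -36.0, 77.1]
contact_force: [-1.4, -3.3, 2.7]
opening: 0.0425
```

Request:
jog_arm(
  hand=[0, 0, 0],
  dp=[
    [0.0061, 0, 0.0044],
    [0, 0, 0],
    [0, 0, 0],
  ],
  delta_rot=[
    [0, 0, 0],
    [0, 0, 0],
    [0, 0, 0],
  ],
)

```text
time: 7.82
position: [0.5212, 0.0463, 0.0176]
ee_rot: [179.8, -36.0, 77.1]
contact_force: [-0.7, -3.6, 2.8]
opening: 0.0424
```

Request:
jog_arm(
  hand=[0, 0, 0],
  dp=[
    [0.0041, 0, 0.003],
    [0, 0, 0],
    [0, 0, 0],
  ],
  delta_rot=[
    [0, 0, 0],
    [0, 0, 0],
    [0, 0, 0],
  ],
)

```text
time: 8.2
position: [0.5214, 0.0473, 0.0176]
ee_rot: [179.8, -36.0, 77.1]
contact_force: [-0.5, -3.2, 1.1]
opening: 0.0429
```

Request:
jog_arm(
  hand=[0, 0, 0],
  dp=[
    [0.0041, 0, 0.003],
    [0, 0, 0],
    [0, 0, 0],
  ],
  delta_rot=[
    [0, 0, 0],
    [0, 0, 0],
    [0, 0, 0],
  ],
)

```text
time: 8.57
position: [0.5214, 0.0475, 0.0175]
ee_rot: [179.8, -35.9, 77.2]
contact_force: [-2.3, -6.8, 4.1]
opening: 0.0428
```

```bash
python3 -c "
from h import *
st()
from rig import imaging
for n in ['wrist','scene','top']: cv2.imwrite('pics/%s5.png'%n,imaging.snapshot(n)['image'])
a=cv2.imread('pics/scene5.png')[120:240,220:380]; a=cv2.resize(a,None,fx=4.8,fy=4.8)
b=cv2.imread('pics/top5.png')[180:320,175:350]; b=cv2.resize(b,None,fx=4,fy=4); cv2.imwrite('pics/c5.png',a); cv2.imwrite('pics/t5.png',b)"
```

```text
t 8.57 railpos [-0.0613 -0.0201  0.0135] open 0.0428 F rail [-7.17  0.65  4.06]
tool axes in rail:
 [[ 0.81   0.003  0.587]
 [ 0.004 -1.    -0.   ]
 [ 0.587  0.003 -0.81 ]]
```

View pics/c5.png

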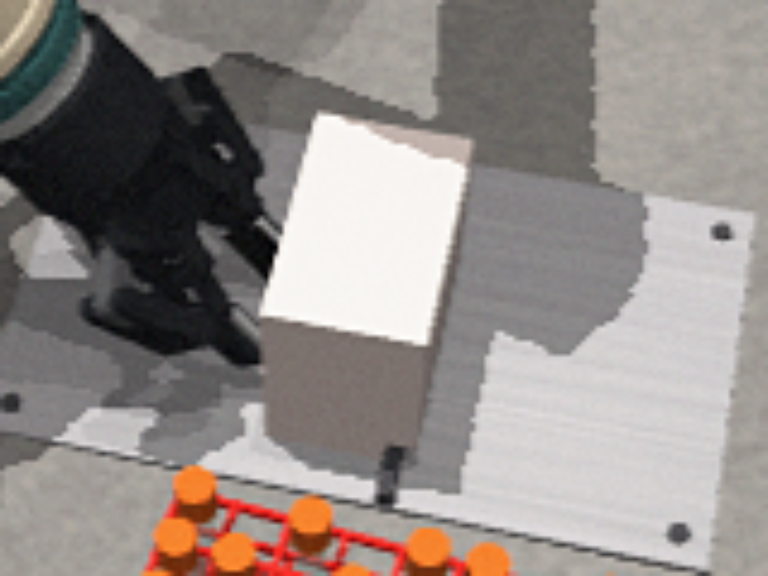

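View pics/t5.png

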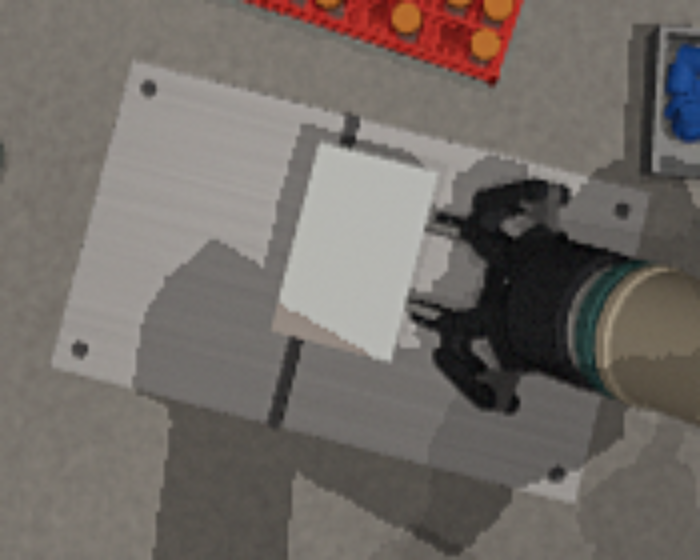

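The force rose to 7 N with almost no motion, so the foot is on the rail. I'll back off and let the block stand.

Request:
jog_arm(
  hand=[0, 0, 0, 0, 0, 0, 0],
  dp=[
    [0, 0, 0],
    [-0.01, 0, -0.007],
    [-0.05, 0, -0.036],
    [-0.05, 0, -0.036],
    [-0.05, 0, -0.036],
    [0, 0, 0],
    [0, 0, 0],
  ],
  delta_rot=[
    [0, 0, 0],
    [0, 0, 0],
    [0, 0, 0],
    [0, 0, 0],
    [0, 0, 0],
    [0, 0, 0],
    [0, 0, 0],
  ],
)

```text
time: 9.6
position: [0.5125, 0.0098, 0.0174]
ee_rot: [179.9, -36.0, 77.1]
contact_force: [-0.8, 0.3, 0.2]
opening: 0.0426
```

```bash
python3 -c "
from h import *
st()
from rig import imaging
S={n:imaging.snapshot(n) for n in ['wrist','scene','top']}
for n in S: cv2.imwrite('pics/%s6.png'%n,S[n]['image'])
a=S['scene']['image'][120:240,220:380]; a=cv2.resize(a,None,fx=4.8,fy=4.8)
cv2.imwrite('pics/c6.png',a)"
```

```text
t 9.6 railpos [-0.1    -0.02    0.0134] open 0.0426 F rail [0.1  0.79 0.16]
tool axes in rail:
 [[ 0.809  0.002  0.588]
 [ 0.003 -1.     0.   ]
 [ 0.588  0.002 -0.809]]
```

View pics/c6.png

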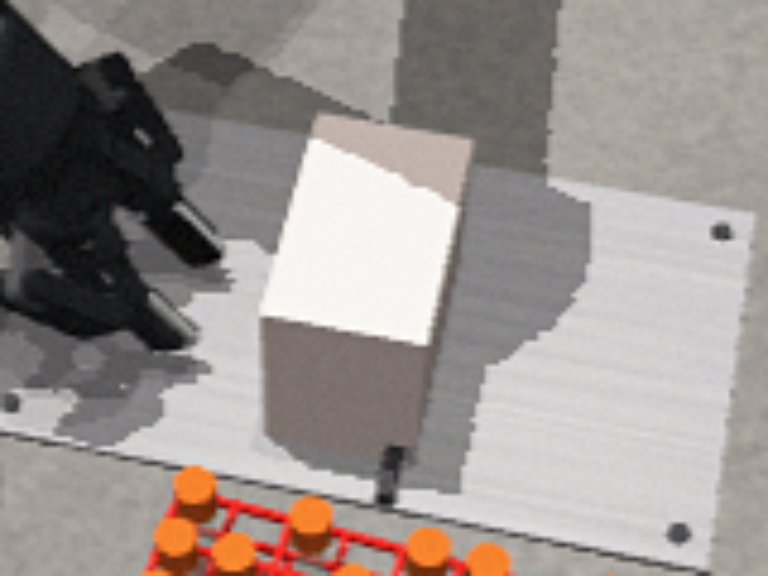

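View pics/wrist6.png

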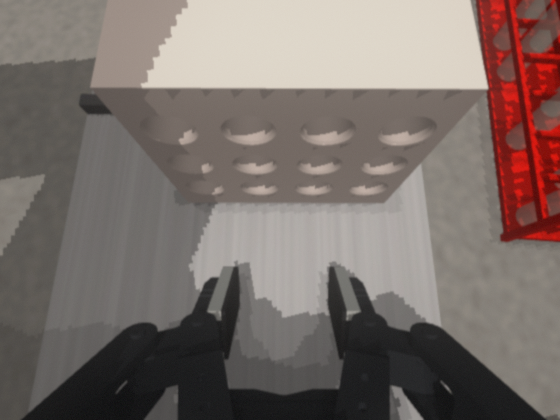

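The block is standing free, square and snug. One quick measurement, then I'll raise the tool to near the top of the block.

```bash
python3 -c "
from h import *
from rig import imaging
s=imaging.snapshot('scene')
B=ray(s,np.array([(317,114),(473,140),(428,346),(261,317)])/4.8-.35+[220,120],.104); print((B.mean(0)-O[:2])@F[:2,:2]); a=B[1]+B[2]-B[0]-B[3]; b=B[0]+B[1]-B[2]-B[3]
print([np.degrees(np.arctan2(v[1],v[0]))-76.9 for v in (a,b)])
"
```

```text
[-0.02104258 -0.02161654]
[np.float64(0.6540985087329148), np.float64(90.44516576103689)]
```

Request:
jog_arm(
  hand=[0, 0, 0, 0],
  dp=[
    [0.065, 0, -0.09],
    [0.065, 0, -0.09],
    [0.065, 0, -0.09],
    [0, 0, 0],
  ],
  delta_rot=[
    [0, 0, 0],
    [0, 0, 0],
    [0, 0, 0],
    [0, 0, 0],
  ],
)

```text
time: 10.3
position: [0.5132, 0.0097, 0.0851]
ee_rot: [179.6, -35.9, 77.3]
contact_force: [-0.2, -0.9, -0.0]
opening: 0.0431
```

Request:
jog_arm(
  hand=[0, 0, 0, 0, 0, 0, 0, 0, 0, 0],
  dp=[
    [0.046, 0, 0.033],
    [0.046, 0, 0.033],
    [0.046, 0, 0.033],
    [0.0216, 0, 0.0043],
    [0.0216, 0, 0.0043],
    [0.0216, 0, 0.0043],
    [0.0216, 0, 0.0043],
    [0.0216, 0, 0.0043],
    [0, 0, 0],
    [0, 0, 0],
  ],
  delta_rot=[
    [0, 0, 0],
    [0, 0, 0],
    [0, 0, 0],
    [0, 0, 0],
    [0, 0, 0],
    [0, 0, 0],
    [0, 0, 0],
    [0, 0, 0],
    [0, 0, 0],
    [0, 0, 0],
  ],
)

```text
time: 11.55
position: [0.5247, 0.0623, 0.0936]
ee_rot: [179.8, -36.0, 77.1]
contact_force: [-0.1, -1.1, 1.2]
opening: 0.0424
```

```bash
python3 -c "
from h import *
st()
from rig import imaging
S={n:imaging.snapshot(n) for n in ['wrist','scene','top']}
for n in S: cv2.imwrite('pics/%s7.png'%n,S[n]['image'])
a=S['scene']['image'][120:240,220:380]; a=cv2.resize(a,None,fx=4.8,fy=4.8)
cv2.imwrite('pics/c7.png',a)"
```

```text
t 11.55 railpos [-0.0462 -0.02    0.0896] open 0.0424 F rail [-1.1  -0.17  1.2 ]
tool axes in rail:
 [[ 0.809  0.002  0.588]
 [ 0.003 -1.    -0.   ]
 [ 0.588  0.002 -0.809]]
```

View pics/c7.png

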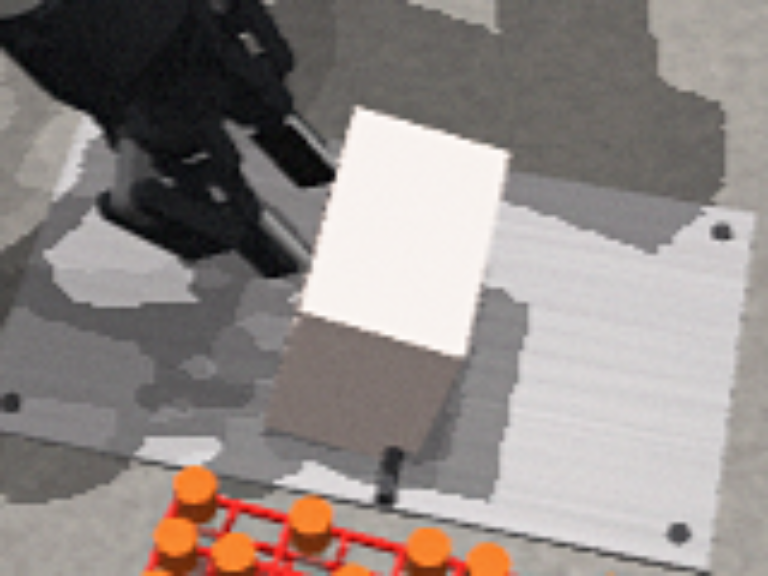

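View pics/wrist7.png

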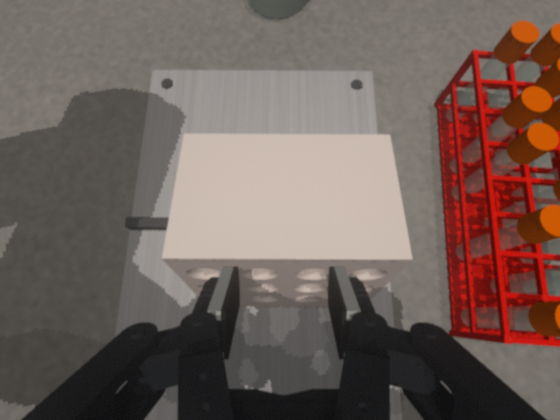

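The block is tilted about 10° and pivots squarely on the rail. I'll keep pushing gently through the balance point.

Request:
jog_arm(
  hand=[0, 0, 0, 0, 0, 0, 0, 0, 0, 0, 0, 0],
  dp=[
    [0.0191, 0, 0.0077],
    [0.0191, 0, 0.0077],
    [0.0191, 0, 0.0077],
    [0.0191, 0, 0.0077],
    [0.0191, 0, 0.0077],
    [0.01, 0, 0.005],
    [0.01, 0, 0.005],
    [0.01, 0, 0.005],
    [0.01, 0, 0.005],
    [0.01, 0, 0.005],
    [0.01, 0, 0.005],
    [0, 0, 0],
  ],
  delta_rot=[
    [0, 0, 0],
    [0, 0, 0],
    [0, 0, 0],
    [0, 0, 0],
    [0, 0, 0],
    [0, 0, 0],
    [0, 0, 0],
    [0, 0, 0],
    [0, 0, 0],
    [0, 0, 0],
    [0, 0, 0],
    [0, 0, 0],
  ],
)

```text
time: 13.2
position: [0.5317, 0.0949, 0.1004]
ee_rot: [179.9, -36.0, 77.1]
contact_force: [0.8, -1.4, 0.1]
opening: 0.0426
```

```bash
python3 -c "
from h import *
st()
from rig import imaging
S={n:imaging.snapshot(n) for n in ['wrist','scene','top']}
for n in S: cv2.imwrite('pics/%s8.png'%n,S[n]['image'])
a=S['scene']['image'][120:240,220:380]; a=cv2.resize(a,None,fx=4.8,fy=4.8)
cv2.imwrite('pics/c8.png',a)"
```

```text
t 13.2 railpos [-0.0128 -0.0194  0.0964] open 0.0426 F rail [-1.16 -1.08  0.1 ]
tool axes in rail:
 [[ 0.809  0.003  0.588]
 [ 0.003 -1.     0.001]
 [ 0.588  0.001 -0.809]]
```

View pics/c8.png

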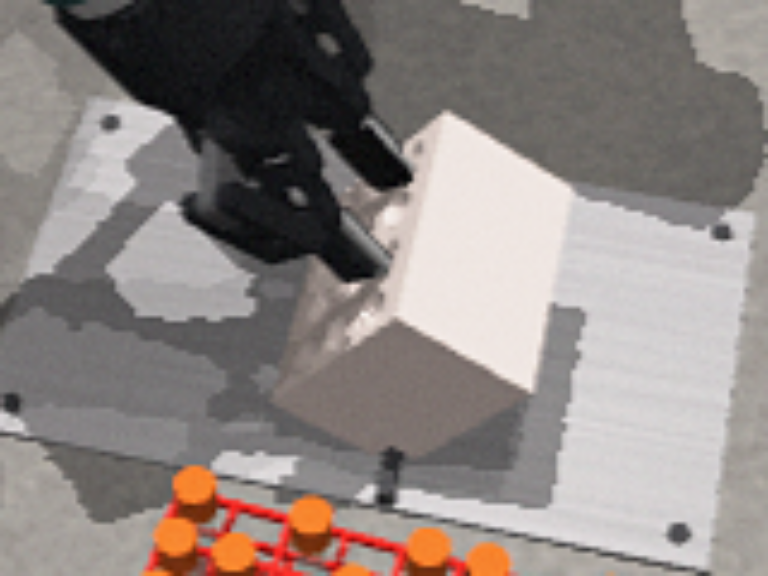

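Request:
jog_arm(
  hand=[0, 0, 0],
  dp=[
    [0, 0, 0],
    [0, 0, 0],
    [0, 0, 0],
  ],
  delta_rot=[
    [0, 0, 0],
    [0, 0, 0],
    [0, 0, 0],
  ],
)

```text
time: 13.72
position: [0.5319, 0.0947, 0.1006]
ee_rot: [179.9, -36.0, 77.1]
contact_force: [1.0, 0.4, 0.6]
opening: 0.0428
```

```bash
python3 -c "
from h import *
st()
from rig import imaging
S={n:imaging.snapshot(n) for n in ['scene']}
for n in S: cv2.imwrite('pics/%s9.png'%n,S[n]['image'])
a=S['scene']['image'][120:240,220:380]; a=cv2.resize(a,None,fx=4.8,fy=4.8)
cv2.imwrite('pics/c9.png',a)"
```

```text
t 13.72 railpos [-0.013  -0.0197  0.0966] open 0.0428 F rail [ 0.63 -0.86  0.64]
tool axes in rail:
 [[ 0.809  0.003  0.588]
 [ 0.003 -1.     0.   ]
 [ 0.588  0.002 -0.809]]
```

View pics/c9.png

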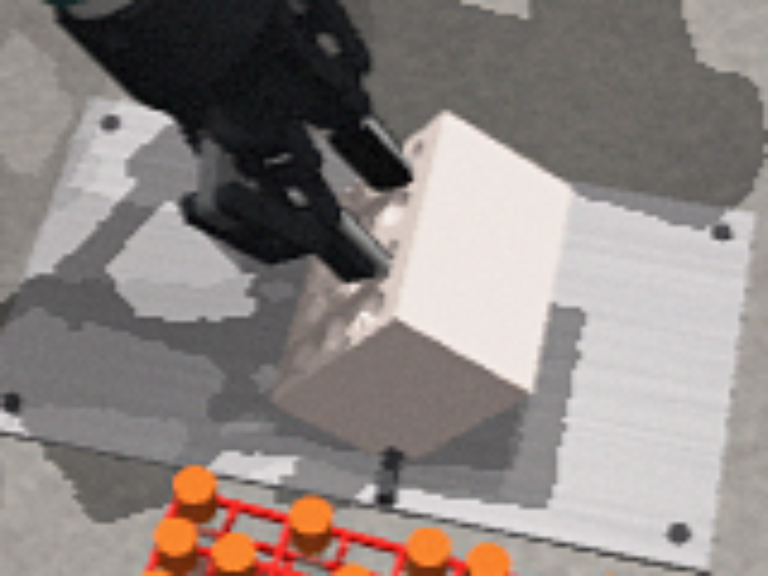

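It is tilted roughly 30° and not moving, still touching the fingertips near (400,180)/(385,270), close to balance. I'll push a little more.

Request:
jog_arm(
  hand=[0, 0, 0, 0, 0, 0],
  dp=[
    [0.0136, 0, 0.007],
    [0.0136, 0, 0.007],
    [0.0136, 0, 0.007],
    [0.0136, 0, 0.007],
    [0, 0, 0],
    [0, 0, 0],
  ],
  delta_rot=[
    [0, 0, 0],
    [0, 0, 0],
    [0, 0, 0],
    [0, 0, 0],
    [0, 0, 0],
    [0, 0, 0],
  ],
)

```text
time: 14.52
position: [0.5346, 0.1065, 0.1024]
ee_rot: [179.9, -36.0, 77.1]
contact_force: [0.3, -0.1, -0.6]
opening: 0.0426
```

```bash
python3 -c "
from h import *
st()
from rig import imaging
S={n:imaging.snapshot(n) for n in ['scene']}
for n in S: cv2.imwrite('pics/%s10.png'%n,S[n]['image'])
a=S['scene']['image'][120:240,220:380]; a=cv2.resize(a,None,fx=4.8,fy=4.8)
cv2.imwrite('pics/c10.png',a)"
```

```text
t 14.53 railpos [-0.0009 -0.0197  0.0984] open 0.0426 F rail [-0.08 -0.28 -0.55]
tool axes in rail:
 [[ 0.809  0.003  0.588]
 [ 0.003 -1.     0.   ]
 [ 0.588  0.002 -0.809]]
```

View pics/c10.png

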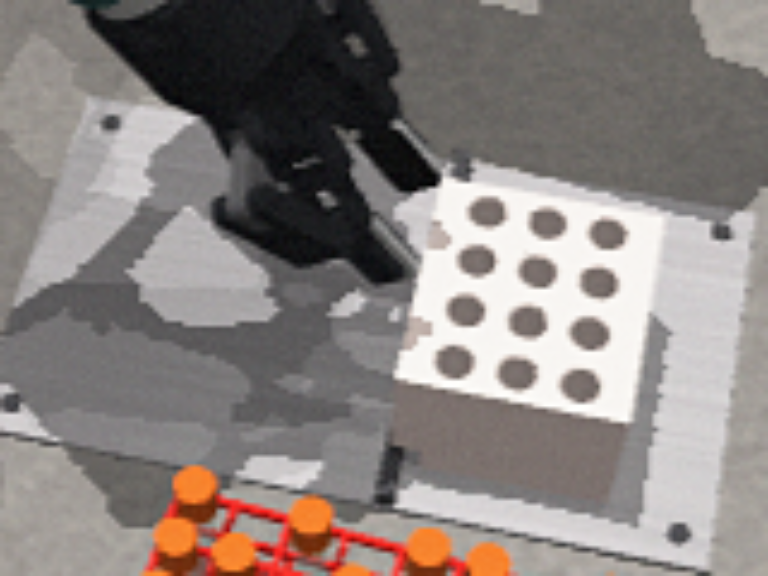

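The block has tipped flat with the wells up, and its top face corners in the scene zoom are at (443,178), (662,212), (631,423) and (395,381). I'll retract and verify.

Request:
jog_arm(
  hand=[0, 0, 0, 0, 0, 0],
  dp=[
    [-0.08, 0, -0.06],
    [-0.022, 0, -0.14],
    [-0.022, 0, -0.14],
    [-0.022, 0, -0.14],
    [0, 0, 0],
    [0, 0, 0],
  ],
  delta_rot=[
    [0, 0, 0],
    [0, 0, 0],
    [0, 0, 0],
    [0, 0, 0],
    [0, 0, 0],
    [0, 0, 0],
  ],
)

```text
time: 15.32
position: [0.5162, 0.029, 0.1624]
ee_rot: [179.9, -36.0, 77.1]
contact_force: [-0.9, 1.0, -0.7]
opening: 0.0428
```

```bash
python3 -c "
from h import *
from rig import imaging
st()
s=imaging.snapshot('scene'); cv2.imwrite('pics/scene11.png',s['image'])
t=imaging.snapshot('top'); cv2.imwrite('pics/t11.png',cv2.resize(t['image'][180:320,175:350],None,fx=4,fy=4))
B=ray(s,np.array([(443,178),(662,212),(631,423),(395,381)])/4.8-.35+[220,120],.074); print((B.mean(0)-O[:2])@F[:2,:2]); a=B[1]+B[2]-B[0]-B[3]; b=B[0]+B[1]-B[2]-B[3]
print([np.degrees(np.arctan2(v[1],v[0]))-76.9 for v in (a,b)],[np.linalg.norm(B[i]-B[i-1]) for i in range(4)])
"
```

```text
t 15.32 railpos [-0.0806 -0.0192  0.1584] open 0.0428 F rail [ 0.81  1.07 -0.74]
tool axes in rail:
 [[ 0.809  0.003  0.588]
 [ 0.003 -1.     0.001]
 [ 0.588  0.001 -0.809]]
[ 0.0515276  -0.02068049]
[np.float64(1.0789595602197295), np.float64(90.34798493540234)] [np.float64(0.11044517866048695), np.float64(0.09868470980007181), np.float64(0.11168519210989751), np.float64(0.09991129102925123)]
```

View pics/scene11.png

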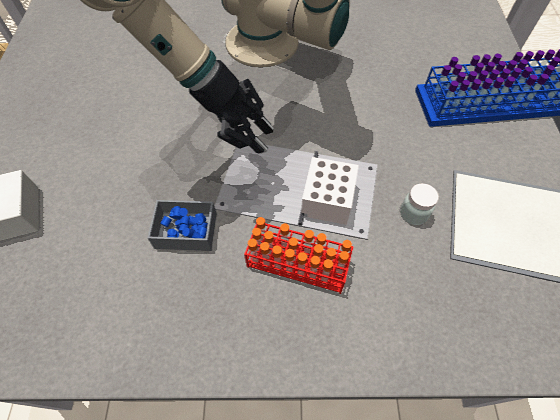

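View pics/t11.png

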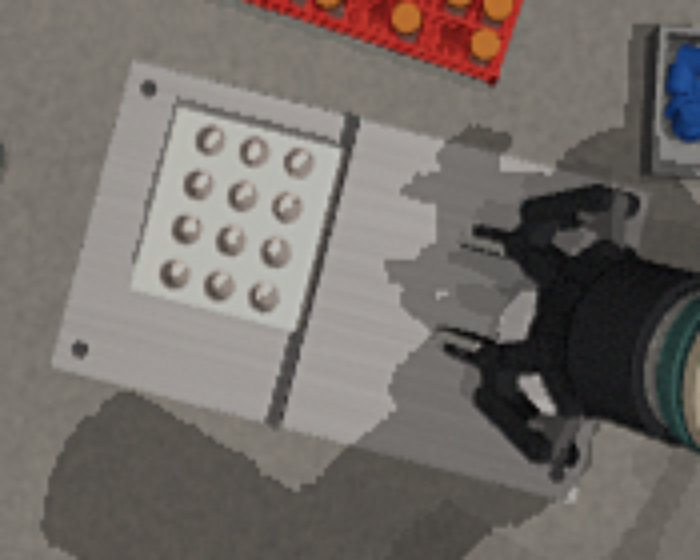

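The block lies flat and square just past the rail with its wells up. The arm is clear, and the rack, jar and bin are where they were.

```bash
python3 -c "
from rig import hand_in
print(hand_in())"
```

```text
the job is handed in; nothing more can be done
None
```

The job is done and handed in: the block slid to the rail, stood there, and was tipped over it. It now lies flat on its base with the wells up. No verdict was given.

- **Slide:** I pushed it low, with both fingers half open and the tool tilted, which turned it square on the way. It met the rail at about 7 N. With the tool backed off it stood free at x = -21 mm, y = -22 mm, less than 1° from square.
- **Tip:** I pushed near the top. It stopped once at about 30° of tilt, held near balance against the fingers, and a further 12 mm push tipped it over.
- **Last checks:** From the scene picture the block's centre is 52 mm past the rail's near face and 21 mm off the rail's middle, about 1° from square. The top view agrees by eye. The rack, jar and bin show no visible movement, and the arm is clear of everything. The clock read about 15.3 s of the allowed 38 s.

No check failed. The scene and top measurements differed by about 1 mm in position and under 1° in angle.

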